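# Sort handed brackets into the parts case and latch it

### The arm

A 6-joint arm with a two-finger parallel gripper is mounted at the origin on the work surface. World frame = base frame: x ahead of the robot, y to its left, z up, the work surface at z = 0. Lengths are in m, angles in rad, forces in N, time in s.
With the tool pointing down it reaches from about 0.275 to 1 m from the base axis. Payload 8.4 kg.
Tool frame: the origin (TCP) lies on the centre line of the jaws, within the pads' length; the fingertips stand 17 mm ahead of it and the grasp point (between the pads) lies 2 mm behind it (bot.tcp_to_tips is the y of the fingertips in the tool frame, in m); y points along the fingers, z is the direction in which the jaws open and shut, and the axes are right-handed (so a half turn about y gives the same grasp; the last joint's range is limited). The gripper opens to 85 mm and grips with 20 to 120 N. Pads are 22 mm wide; open, the fingers measure 114 mm over their backs; the gripper's body (76 mm by 85 mm) begins 54 mm behind the grasp point. The pads swing forward as they close: fully open they stand 13 mm farther back than shut.
Start: joints at [1.311, 0.353, 1.633, -0, 1.155, -0.002], TCP at [0.159, 0.604, 0.248] pointing down, gripper open.
Joint ranges: [-2.63, 2.63], [-0.92, 2.1], [0.06, 2.66], [-1.3, 4.44], [0, 2.69], [-3.02, 3.02]. Speed limits (rad/s): [2.22, 2.22, 2.79, 3.14, 3.14, 3.14].

### API

Orientations are given as a unit quaternion [x, y, z, w].
In Python, from workcell import bot, hand, kinematics, get_obs, vision, hand_in gives the robot as it stands. The module is installed in compiled form; this text tells all that it offers. Calls block until the motion is done:
- bot.reach(position, orientation): joint-space move of the TCP to a pose.
- bot.servo_line(position, ori=None, velocity=0.15): straight line of the TCP; ori=None keeps the orientation; velocity is the mean speed in m/s.
- bot.goto_joints(angles): joint-space move.
- hand.move_gripper(opening, strength=None): finger opening in m; strength is the grip in N (None keeps the last); returns when the fingers have stopped.
- bot.dwell(seconds).
- kinematics.solve_ik(position, orientation): joint angles nearest the present ones, or None.
- get_obs(): the state.
- vision.read_camera(name): name is "scene" or "top"; returns a dict with "frame" (420x560x3 uint8, red, green, blue), "intrinsics" (3x3 intrinsics, pixels), "dist" ([k1, k2, p1, p2, k3] as OpenCV has them; the pictures are not rectified), "view" (4x4, takes a point from world to camera coordinates). Camera axes: x right, y down, z forward; pixel columns grow to the right and rows downward; lengths in m; the calibration is good to about 2 mm. A picture is of the moment at which its call begins. There is no depth.
A pose or a line that the arm cannot do raises bot.IKError and nothing moves.
- hand_in(): hands the job in, once; it reports no verdict.
The state is a dict: "time_s": time; "joint_pos": joint angles; "joint_vel": joint speeds; "joint_efforts": joint torques, N m; "position": TCP position; "orientation": TCP orientation; "wrist_force": force on the tool from outside, world axes, zero at the start; "ft_torque": the same for the moment, N m; "gripper_width": finger opening in m.
Only numpy, scipy, OpenCV 4.12 (cv2) and the standard library are available. Lean on these libraries where they do the work, as an engineer would, in place of code of your own. Each camera call takes 0.05 s, during which the arm holds its last target. There are 200 camera calls.

### The job

Sort the finished parts on the bench into the open case: left-hand brackets in the blue tray, right-hand brackets in the orange tray (foot down and looking from the foot towards the upright plate, a left-hand bracket has its ear on the left), each standing on its foot, and the brass bushings in the grey tray. When everything is in, close the lid fully, and only then turn the red turnbutton square across the lid's edge to lock it. Leave the other tools on the bench where they are.

Things in the scene. Friction and masses are not known exactly. Their poses are not given: they have to be found in the camera images.
- case: Green sheet-steel parts case, fixed to the bench, long side along its y: 112 (x) x 370 (y), rim 58 high, walls 6 thick, floor 4 thick. Origin at the centre of its underside, x away from the robot. Lid hinge line along y at x = +56, z = 58. A latch post 34 x 34, 66 high, stands against the middle of its front (x from -90 to -56) and carries the turnbutton. Three coloured trays side by side fill it, in any order.
- lid (a joint): Lid angle: 0 shut on the rim, 1.75 to 1.93 at the start (open, leaning away from the robot), stop at 1.95. The lid is a green-framed clear plate 112 x 370 x 8, hinged along the far rim of the case; its underside meets the rim when shut. Stiff hinge: it stays where it is left and takes about 1 to 3 N at the front edge to push down, all the way to the rim.
- lid_front (a point): Middle of the lid's front edge (the edge far from the hinge), on its outer face; moves with the lid.
- turnbutton (a joint): Turnbutton angle about the vertical, counter-clockwise from above: 0 = along the case's front edge, clear of the lid (starts between -0.35 and 0.15); 1.57 = pointing straight across the lid's front edge, at its stop. Light friction, stays where left.
- turnbutton_grip (a point): On the turnbutton's vertical pivot axis, 73 ahead (-x) of the case's centre, 84.5 above the bench: gripping height in the red thumb fin. The button is a steel bar 66 x 16 x 5 with a red fin 50 x 10 x 21 on top (fin top 93.5 above the bench); both long sides run along the point's y, and turn with it.
- tray_blue: Blue plastic tray in the case, fixed, 98 (x) x 118 (y) outside, 32 high, walls and floor 3 thick (inside 92 x 112), origin at the centre of its underside, 4 above the bench, axes as the case. For left-hand brackets.
- tray_orange: Orange plastic tray in the case, fixed, 98 (x) x 118 (y) outside, 32 high, walls and floor 3 thick (inside 92 x 112), origin at the centre of its underside, 4 above the bench, axes as the case. For right-hand brackets.
- tray_grey: Grey plastic tray in the case, fixed, 98 (x) x 118 (y) outside, 32 high, walls and floor 3 thick (inside 92 x 112), origin at the centre of its underside, 4 above the bench, axes as the case. For brass bushings.
- bracket_l1: Milled aluminium angle bracket, 50 g. Foot plate 48 x 32 x 5 (x, y, z) with the origin at the centre of its underside, z up. Upright plate 8 thick (x from +16 to +24), 32 wide, top 40 above the underside, across the +x end of the foot. A flat ear 18 x 14 x 5 (x from -22 to -4) sticks out of the +y edge, reaching y = +30: a left-hand bracket. Starts standing on its foot on the bench, any yaw; may be absent.
- bracket_l2: Milled aluminium angle bracket, 50 g. Foot plate 48 x 32 x 5 (x, y, z) with the origin at the centre of its underside, z up. Upright plate 8 thick (x from +16 to +24), 32 wide, top 40 above the underside, across the +x end of the foot. A flat ear 18 x 14 x 5 (x from -22 to -4) sticks out of the +y edge, reaching y = +30: a left-hand bracket. Starts standing on its foot on the bench, any yaw; may be absent.
- bracket_r1: Milled aluminium angle bracket, 50 g. Foot plate 48 x 32 x 5 (x, y, z) with the origin at the centre of its underside, z up. Upright plate 8 thick (x from +16 to +24), 32 wide, top 40 above the underside, across the +x end of the foot. A flat ear 18 x 14 x 5 (x from -22 to -4) sticks out of the -y edge, reaching y = -30: a right-hand bracket. Starts standing on its foot on the bench, any yaw; may be absent.
- bracket_r2: Milled aluminium angle bracket, 50 g. Foot plate 48 x 32 x 5 (x, y, z) with the origin at the centre of its underside, z up. Upright plate 8 thick (x from +16 to +24), 32 wide, top 40 above the underside, across the +x end of the foot. A flat ear 18 x 14 x 5 (x from -22 to -4) sticks out of the -y edge, reaching y = -30: a right-hand bracket. Starts standing on its foot on the bench, any yaw; may be absent.
- bushing_1: Brass flanged bushing, 90 g, standing on its flange: flange 36 diameter x 5, body 24 diameter up to 32 high. Origin at the centre of the flange's underside, z up. May be absent.
- bushing_2: Brass flanged bushing, 90 g, standing on its flange: flange 36 diameter x 5, body 24 diameter up to 32 high. Origin at the centre of the flange's underside, z up. May be absent.
- bushing_3: Brass flanged bushing, 90 g, standing on its flange: flange 36 diameter x 5, body 24 diameter up to 32 high. Origin at the centre of the flange's underside, z up. May be absent.
- duster_can: Bystander: white spray can, 53 diameter, 176 high, 350 g, with a thin red straw. Origin at its underside, near the middle.
- surface_gauge: Bystander: surface gauge, steel base 70 x 60 x 34 with a post 239 high, 1.5 kg. Origin at its underside, near the middle.
- steel_ring: Bystander: dark steel ring 80 diameter, 28 high, 900 g. Origin at its underside, near the middle.
- parallels: Bystander: pair of ground steel blocks, together about 81 x 42 x 36, 750 g. Origin at its underside, near the middle.
- comb_fixture: Bystander: aluminium comb-shaped fixture 30 x 78 x 38, 300 g. Origin at its underside, near the middle.
- depth_micrometer: Bystander: depth micrometer lying down, about 70 x 70, 16 high, 250 g. Origin at its underside, near the middle.
- deburring_tool: Bystander: orange deburring tool lying along its x, about 110 long, 16 high, 60 g. Origin at its underside, near the middle.
Mind the look-alikes: they are no part of the job. What is shaped like the bushing_1 but black or purple is not meant.

How it is judged:
By the outcome, as a careful person would: the job done as asked, in the order asked, and still so for the second after the job is handed in, with the robot touching nothing.
Of bracket_l1, bracket_l2, bracket_r1, bracket_r2 only 3 to 4 are there at a start; the rules pass over those that are not, and their reading is None.
Of bushing_1, bushing_2, bushing_3 only 2 to 3 are there at a start; the rules pass over those that are not, and their reading is None.
At some moment in a run one of bracket_l1, bracket_l2, bracket_r1, bracket_r2, bushing_1, bushing_2, bushing_3 may be knocked a few centimetres aside while the robot is not near it.
It also fails if it takes over 210 s, if anything falls off the work surface, if the arm or the gripper's body presses on something with over 40 N, if the wrist force passes 120 N, or if a joint passes its speed limit or range.

## Working session

There is one attempt and no reset: what is moved stays moved. The work goes in short steps, each a Python script; the robot and the scene stay as the last script left them, time stands still between calls to the robot, and variables do not carry over. Pictures are saved under pics/ and viewed, about 12 in all and at most 16, crops included, and the job is handed in when it is done.

```bash
mkdir -p pics; ls
python3 - <<'E'
from workcell import *
import cv2, numpy as np
o=get_obs(); print(o)
for n in ("top","scene"):
    c=vision.read_camera(n); cv2.imwrite(f"pics/{n}0.png",c["frame"][:,:,::-1]); np.savez(f"{n}0.npz",**c)
    print(n,c["intrinsics"],c["dist"],np.round(c["view"],4))
E
```

```text
pics
{'time_s': 0.0, 'joint_pos': array([ 1.31060814e+00,  3.53656195e-01,  1.63414278e+00,  7.77660625e-06,
        1.15517022e+00, -2.43145023e-03]), 'joint_vel': array([-0.0002225 , -0.00040102,  0.00078436, -0.000817  ,  0.00121208,
       -0.00088325]), 'joint_efforts': array([ 8.87603983e-05, -6.05252910e+01, -3.42074561e+01,  9.60874763e-05,
        9.48467787e-03,  2.55193788e-05]), 'position': array([0.15922147, 0.60391508, 0.24755293]), 'orientation': array([ 0.70172437, -0.090946  ,  0.09081357, -0.70076004]), 'wrist_force': array([-0.09985897, -0.30421156,  0.9738647 ]), 'ft_torque': array([-0.01717827, -0.01159062, -0.0524955 ]), 'gripper_width': 0.08520676085204283}
top [[384.03651544   0.         275.61455982]
 [  0.         384.03651544 200.7493458 ]
 [  0.           0.           1.        ]] [-0.07317576  0.          0.          0.          0.        ] [[ 0.0046 -1.      0.0055  0.029 ]
 [-0.9816 -0.0056 -0.1911  0.5203]
 [ 0.1911 -0.0045 -0.9816  0.9256]
 [ 0.      0.      0.      1.    ]]
scene [[459.00328496   0.         288.42764352]
 [  0.         459.00328496 206.79005491]
 [  0.           0.           1.        ]] [-0.13430673  0.          0.          0.          0.        ] [[ 0.8362  0.5483 -0.0156 -0.4195]
 [ 0.3339 -0.5314 -0.7785 -0.091 ]
 [-0.4351  0.6458 -0.6274  1.3683]
 [ 0.      0.      0.      1.    ]]
```

View pics/top0.png

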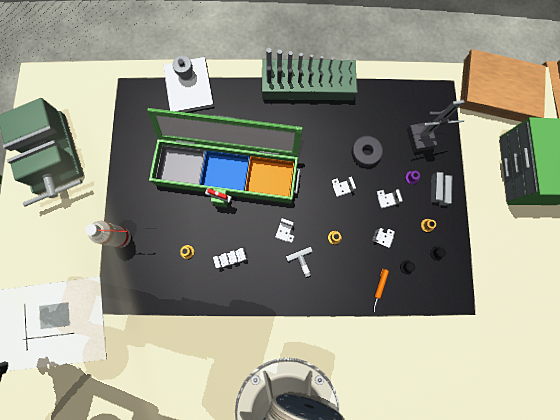

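View pics/scene0.png

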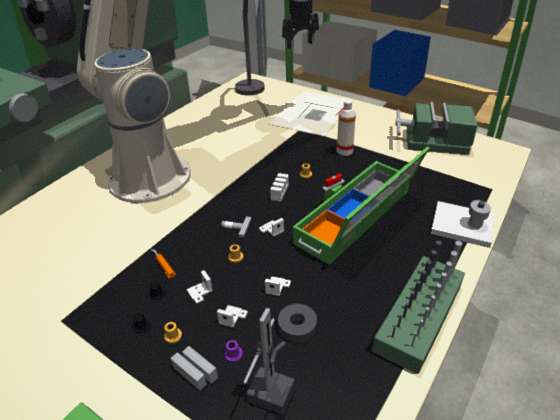

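The top view shows brackets at (343,186), (388,198), (285,230) and (384,238). Brass bushings are at (187,252), (335,237) and (428,225). The look-alikes are the purple one at (413,177) and the black ones at (407,267) and (437,253). The trays run grey, blue, orange from left to right, and the turnbutton is at (218,196). I'll confirm with one enlarged crop.

Run:
```python
import cv2, numpy as np
t=cv2.imread("pics/top0.png"); s=cv2.imread("pics/scene0.png")
a=cv2.resize(t[165:260,265:450],None,fx=4,fy=4,interpolation=cv2.INTER_CUBIC)[:, :740]
b=cv2.resize(s[205:340,125:310],None,fx=4,fy=4,interpolation=cv2.INTER_CUBIC)
# top crop x4 (740x380); case crop
cv2.imwrite("pics/cropA.png",a); cv2.imwrite("pics/cropB.png",b)
```

```text
(no output)
```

View pics/cropA.png

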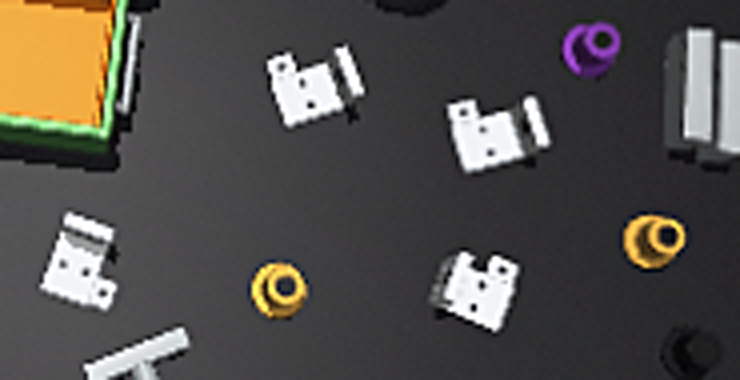

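View pics/cropB.png

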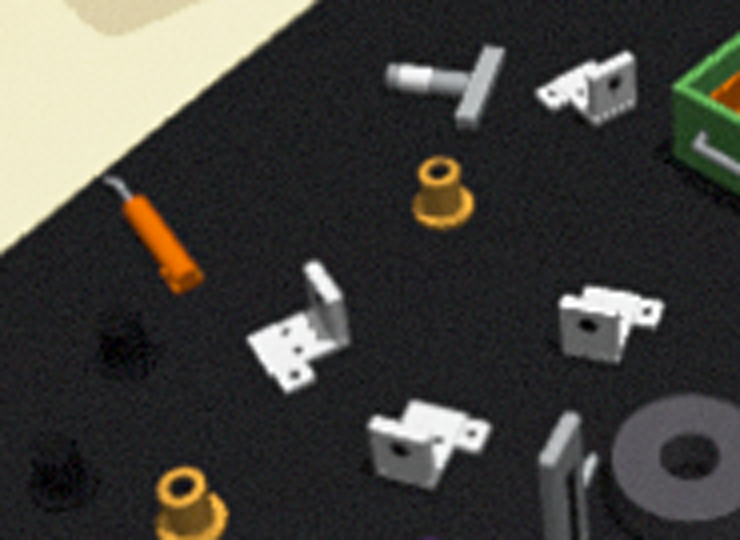

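A at (343,186) and B at (388,198) have the ear to the left of the foot-to-upright direction, so both are left-hand. C at (285,230) and D at (384,238) have it on the right, so both are right-hand. The scene view agrees. Next I measure the parts and the case.

```bash
cat > h.py <<'E'
import cv2, numpy as np
def cast(c,px,z):
    """pixel(s) -> world xy on the plane z"""
    px=np.asarray(px,float).reshape(-1,1,2)
    n=cv2.undistortPoints(px,c["intrinsics"],c["dist"]).reshape(-1,2)
    R=c["view"][:3,:3]; o=-R.T@c["view"][:3,3]
    d=np.c_[n,np.ones(len(n))]@R
    return (o+d*((z-o[2])/d[:,2])[:,None])[:,:2]
def proj(c,p):
    p=np.asarray(p,float).reshape(-1,3); V=c["view"]
    return cv2.projectPoints(p,cv2.Rodrigues(V[:3,:3])[0],V[:3,3],c["intrinsics"],c["dist"])[0].reshape(-1,2)
E
python3 - <<'E'
import numpy as np, cv2
from h import *
t=dict(np.load("top0.npz")); f=t["frame"]
K=6
def up(x0,y0,x1,y1): return cv2.resize(f[y0:y1,x0:x1],None,fx=K,fy=K,interpolation=cv2.INTER_CUBIC)
def topx(p,x0,y0): return (np.asarray(p)+.5)/K-.5+[x0,y0]
for nm,(u,v) in dict(A=(345,185),B=(390,196),C=(285,230),D=(384,238)).items():
    x0,y0=u-18,v-18; g=up(x0,y0,u+18,v+18).min(2)
    m=(g>150).astype(np.uint8)
    cs,_=cv2.findContours(m,0,2)
    for c in cs:
        if cv2.contourArea(c)<300: continue
        r=cv2.minAreaRect(c)
        for z in(.005,.04):
            b=cast(t,topx(cv2.boxPoints(r),x0,y0),z); e=[np.linalg.norm(b[1]-b[0]),np.linalg.norm(b[2]-b[1])]
            i=int(e[1]>e[0]); d=b[i+1]-b[i]
            print(nm,"z",z,"c",b.mean(0).round(4),"size",np.round(e,4),"long dir deg",np.degrees(np.arctan2(d[1],d[0])).round(1))
hsv=cv2.cvtColor(f,cv2.COLOR_RGB2HSV)
for nm,(u,v) in dict(b1=(187,252),b2=(335,237),b3=(428,225)).items():
    x0,y0=u-14,v-14; h=cv2.cvtColor(up(x0,y0,u+14,v+14),cv2.COLOR_RGB2HSV)
    m=((h[...,1]>110)&(h[...,2]>60)).astype(np.uint8); cs,_=cv2.findContours(m,0,2)
    c=max(cs,key=cv2.contourArea); x,y,w,hh=cv2.boundingRect(c)
    p=topx(c.reshape(-1,2),x0,y0); wxy=cast(t,p,.005)
    (cx,cy),r=cv2.minEnclosingCircle(wxy.astype(np.float32)); print(nm,"rect",np.array([x,y,w,hh])/K,"mean z.015",cast(t,p,.015).mean(0).round(4), "enc@5",round(cx,4),round(cy,4),round(r,4))
g=cv2.resize(t["frame"][100:215,140:310],None,fx=4.6,fy=4.6,interpolation=cv2.INTER_CUBIC)
cv2.imwrite("pics/case0.png",g[:,:,::-1])
E
```

```text
A z 0.005 c [ 0.5711 -0.1423] size [0.042 0.049] long dir deg -161.7
A z 0.04 c [ 0.5629 -0.1361] size [0.0405 0.0473] long dir deg -161.7
A z 0.005 c [ 0.5807 -0.1742] size [0.0093 0.0352] long dir deg -160.4
A z 0.04 c [ 0.5721 -0.1668] size [0.0089 0.034 ] long dir deg -160.4
B z 0.005 c [ 0.5399 -0.2642] size [0.0434 0.0474] long dir deg -167.1
B z 0.04 c [ 0.5327 -0.2537] size [0.0419 0.0457] long dir deg -167.1
B z 0.005 c [ 0.5465 -0.2997] size [0.0095 0.0345] long dir deg -164.3
B z 0.04 c [ 0.5391 -0.288 ] size [0.0091 0.0333] long dir deg -164.3
C z 0.005 c [0.4444 0.0052] size [0.0412 0.0478] long dir deg -109.3
C z 0.04 c [0.4405 0.0063] size [0.0397 0.0461] long dir deg -109.3
C z 0.005 c [0.4742 0.0019] size [0.0099 0.0343] long dir deg -111.1
C z 0.04 c [0.4693 0.0031] size [0.0095 0.0331] long dir deg -111.1
D z 0.005 c [ 0.4349 -0.2562] size [0.0478 0.0427] long dir deg -23.0
D z 0.04 c [ 0.4313 -0.246 ] size [0.0461 0.0412] long dir deg -23.0
b1 rect [ 7.          7.         14.33333333 14.16666667] mean z.015 [0.3933 0.2612] enc@5 0.3925 0.2624 0.0193
b2 rect [ 7.          7.66666667 13.83333333 14.16666667] mean z.015 [ 0.4313 -0.1218] enc@5 0.432 -0.1233 0.0195
b3 rect [ 6.66666667  7.66666667 15.83333333 13.5       ] mean z.015 [ 0.4654 -0.3733] enc@5 0.4676 -0.3753 0.0226
```

View pics/case0.png

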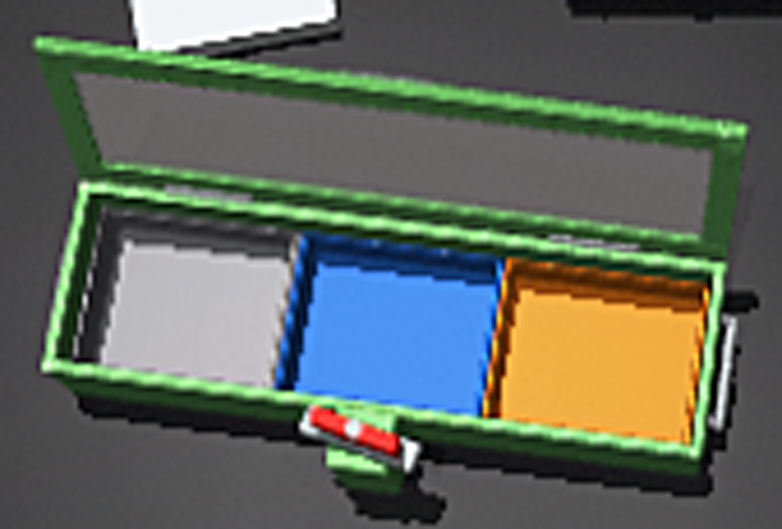

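```bash
cat >> h.py <<'E'
def fit(model,w):
    """rigid 2D fit model->world: (angle, t, residuals)"""
    model=np.asarray(model);mc,wc=model.mean(0),w.mean(0); H=(model-mc).T@(w-wc)
    a=np.arctan2(H[0,1]-H[1,0],H[0,0]+H[1,1]); R=np.array([[np.cos(a),-np.sin(a)],[np.sin(a),np.cos(a)]])
    return a,wc-R@mc,w-(model@R.T+wc-R@mc)
E
python3 - <<'E'
import numpy as np, cv2
from h import *
t=dict(np.load("top0.npz")); s=dict(np.load("scene0.npz"))
cr=np.array([[42,368],[82,183],[725,265],[699,462]])
px=(cr+.5)/4.6-.5+[140,100]
w=cast(t,px,.058); print(w.round(4), [np.linalg.norm(w[i]-w[i-1]).round(4) for i in range(4)])
M=np.array([[-.056,.185],[.056,.185],[.056,-.185],[-.056,-.185]])
a,tt,r=fit(M,w); print("yaw",np.degrees(a),"c",tt,"res",r.round(4).tolist())
R=np.array([[np.cos(a),-np.sin(a)],[np.sin(a),np.cos(a)]])
print("button",tt+R@[-.073,0])
f=t["frame"]; h=cv2.cvtColor(f,cv2.COLOR_RGB2HSV)
m=((h[...,0]<6)|(h[...,0]>172))&(h[...,1]>150)&(h[...,2]>90); m[:180]=0;m[215:]=0;m[:,:200]=0;m[:,240:]=0
ys,xs=np.nonzero(m); p=np.c_[xs,ys]; ww=cast(t,p,.0935)
d=np.linalg.svd(ww-ww.mean(0))[2][0]; print("fin",ww.mean(0),len(ww),"dir",np.degrees(np.arctan2(d[1],d[0])))
# overlay on scene + top
ov=s["frame"].copy(); 
def br(x,y,yaw,hand):
    c,sn=np.cos(yaw),np.sin(yaw); up=np.array([x,y]); o=up-.02*np.array([c,sn])
    pts=np.array([[-.024,-.016],[.024,-.016],[.024,.016],[-.024,.016]])
    q=[[16,-16,40],[24,-16,40],[24,16,40],[16,16,40]]
    f=lambda P:np.c_[o[0]+P[:,0]*c-P[:,1]*sn,o[1]+P[:,0]*sn+P[:,1]*c]
    q=np.array(q)/1e3; return np.c_[f(pts),np.full(4,.005)],np.c_[f(q),q[:,2]]
K=4; x0,y0=130,150
big=cv2.resize(ov[150:340,130:330],None,fx=K,fy=K,interpolation=cv2.INTER_CUBIC)
dr=lambda P:cv2.polylines(big,[np.int32(((proj(s,P)-[x0,y0]+.5)*K-.5))],True,(255,0,0),1)
for b in [(.5721,-.1668,-70.4,1),(.5391,-.288,-75,1),(.4693,.0031,-21.1,-1),(.4376,-.2319,67,-1)]:
    for P in br(b[0],b[1],np.radians(b[2]),b[3]): dr(P)
th=np.linspace(0,6.28,20)
for x,y in [(.3922,.2622),(.4318,-.1228),(.4665,-.3719)]:
    for r,z in((.018,.005),(.012,.032)): dr(np.c_[x+r*np.cos(th),y+r*np.sin(th),0*th+z])
dr(np.c_[M@R.T+tt,np.full(4,.058)])
cv2.imwrite("pics/ov.png",big[:600,:,::-1])
E
```

```text
[[ 0.572   0.3572]
 [ 0.6806  0.3421]
 [ 0.6333 -0.0235]
 [ 0.5206 -0.0085]] [np.float64(0.3693), np.float64(0.1097), np.float64(0.3687), np.float64(0.1137)]
yaw -7.684546258210353 c [0.60163282 0.16682339] res [[0.0011, -0.0004], [-0.0013, -0.0006], [0.001, 0.0005], [-0.0008, 0.0005]]
button [0.52928841 0.17658487]
fin [0.52906531 0.1751235 ] 67 dir 69.31754742559416
```

View pics/ov.png

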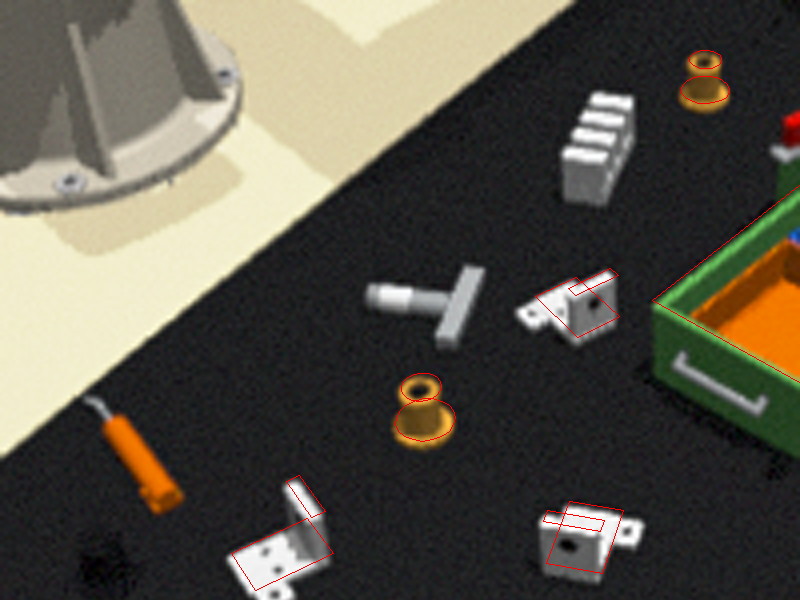

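Everything agrees between the two views to about 1 px (2 mm). The case yaw is -7.7° and the button is at about -0.23 rad, matching the fin centroid. Now I pick the first bracket.

```bash
cat > job.py <<'E'
import numpy as np, cv2, sys
from workcell import bot, hand, kinematics, get_obs, vision, hand_in
from scipy.spatial.transform import Rotation
from h import *
CY=np.radians(-7.68); CC=np.array([.6016,.1668])
RC=np.array([[np.cos(CY),-np.sin(CY)],[np.sin(CY),np.cos(CY)]])
case=lambda x,y: CC+RC@[x,y]
REF=dict(np.load("top0.npz"))
def ori(phi):
    c,s=np.cos(phi),np.sin(phi)
    return Rotation.from_matrix(np.array([[s,0,c],[-c,0,s],[0,-1,0]])).as_quat()
def best(xy,z,phi):
    """choose the half turn that keeps the last joint nearest its middle"""
    c=[(abs(q[5]),p) for p in (phi,phi+np.pi) if (q:=kinematics.solve_ik([*xy,z],ori(p))) is not None]
    return min(c)[1]
P=dict( # upright centre / bushing centre, yaw
 A=(.5723,-.1670,np.radians(-70.4)),B=(.5391,-.288,np.radians(-75)),
 C=(.4693,.0031,np.radians(-21.1)),D=(.4376,-.2319,np.radians(67)),
 b1=(.3922,.2622,CY),b2=(.4318,-.1228,CY),b3=(.4665,-.3719,np.radians(70)))
T=dict(A=(.006,-.034),B=(.006,.020),C=(.006,-.119-.020),D=(.006,-.119+.034),
 b1=(-.014,.119+.034),b2=(.010,.119),b3=(-.014,.119-.034))
def unchanged(n):
    u,v=proj(REF,[[P[n][0],P[n][1],.02]])[0].astype(int)
    f=vision.read_camera("top")["frame"]; s=np.s_[v-16:v+16,u-16:u+16]
    d=np.abs(f[s].astype(int)-REF["frame"][s]).mean(); print(n,"diff",round(d,1)); return d<9
def pick(n,opening=.04,z=.026):
    x,y,yaw=P[n]; phi=best((x,y),.2,yaw)
    hand.move_gripper(opening,40)
    bot.reach([x,y,.2],ori(phi)); bot.servo_line([x,y,z+.03],velocity=.25); bot.servo_line([x,y,z],velocity=.08)
    hand.move_gripper(0,40); w=get_obs()["gripper_width"]
    bot.servo_line([x,y,.2],velocity=.25)
    o=get_obs(); print(n,"grip",round(w,4),round(o["gripper_width"],4),"t",round(o["time_s"],1),"F",o["wrist_force"].round(1)); return phi-yaw
def place(n,off,release=.022,z=.026):
    x,y=case(*T[n]); o=ori(CY+off)
    bot.reach([x,y,.2],o); bot.servo_line([x,y,z+.007+.02],velocity=.25); bot.servo_line([x,y,z+.007+.0015],velocity=.05)
    F=get_obs()["wrist_force"].round(1); hand.move_gripper(release,40); bot.dwell(.1)
    bot.servo_line([x,y,.2],velocity=.25); print(n,"placed F",F,"t",round(get_obs()["time_s"],1))
def snap(c,name):
    f=vision.read_camera(c); cv2.imwrite(f"pics/{name}.png",f["frame"][:,:,::-1]); return f
E
python3 - <<'E'
from job import *
p=get_obs()["position"]; bot.servo_line([p[0],p[1],.33],velocity=.2)
bot.reach([.45,-.1,.3],ori(best((.45,-.1),.3,np.radians(-70)))); print(get_obs()["time_s"])
if unchanged("A"):
    off=pick("A"); place("A",off)
    f=snap("top","t1"); g=cv2.resize(f["frame"][100:260,140:450],None,fx=2.5,fy=2.5)
    cv2.imwrite("pics/t1.png",g[:,:,::-1])
E
```

```text
3.35
A diff 115.8
```

The arm itself hid A, so I'll check from over the case instead, which is where it stands after each placing.

Run:
```python
from job import *
x,y=case(.006,.1); bot.reach([x,y,.25],ori(best((x,y),.25,CY)))
print([unchanged(n) for n in P])
off=pick("A"); place("A",off)
print([unchanged(n) for n in P])
f=snap("top","t1"); g=cv2.resize(f["frame"][100:280,140:460],None,fx=2.5,fy=2.5)
cv2.imwrite("pics/t1.png",g[:,:,::-1])
```

```text
A diff 1.6
B diff 1.6
C diff 6.1
D diff 1.6
b1 diff 76.1
b2 diff 1.6
b3 diff 1.6
[np.True_, np.True_, np.True_, np.True_, np.False_, np.True_, np.True_]
A grip 0.0074 0.0075 t 9.8 F [ 0.3 -0.2 -0.8]
A placed F [ 0.8  0.5 -0.8] t 13.5
A diff 51.7
B diff 11.1
C diff 59.6
D diff 11.2
b1 diff 102.9
b2 diff 11.7
b3 diff 8.3
[np.False_, np.False_, np.False_, np.False_, np.False_, np.False_, np.True_]
```

View pics/t1.png

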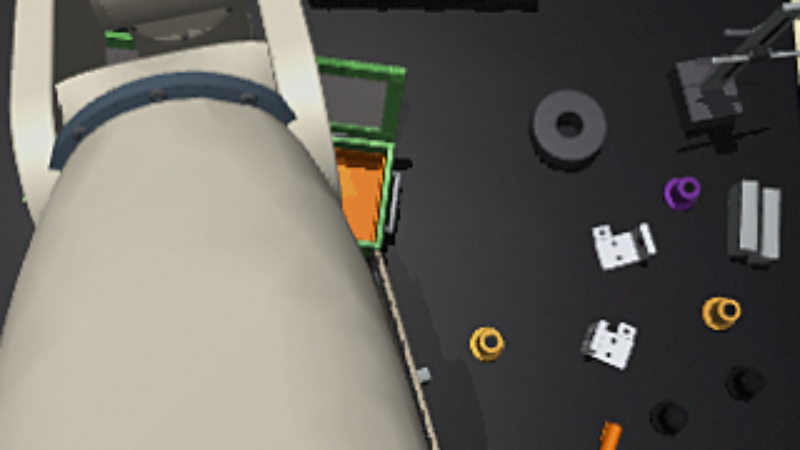

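A went in, with a grip width of 7.4 mm. The whole picture now differs by about 11 grey levels, so I need to know whether that is a lighting change or a shift.

Run:
```python
from job import *
c=vision.read_camera("top"); f=c["frame"].astype(float); r=REF["frame"].astype(float)
print("view same",np.abs(c["view"]-REF["view"]).max())
for n in("B","D","b2","b3"):
    u,v=proj(REF,[[P[n][0],P[n][1],.02]])[0].astype(int); s=np.s_[v-20:v+20,u-20:u+20]
    a,b=f[s].mean(2),r[s].mean(2); print(n,a.mean().round(1),b.mean().round(1),np.percentile(a-b,[5,50,95]).round(1),cv2.phaseCorrelate(b,a))
```

```text
view same 0.0
B 69.8 80.1 [-23.7  -8.3  -5.3] ((-0.01794668584086523, 0.012185990211417419), 0.9836411606164037)
D 69.7 80.1 [-22.   -9.   -5.7] ((-0.03233677080130448, -0.11309431914228796), 1.0044837741608357)
b2 60.3 72.1 [-21.  -10.7  -8. ] ((-0.04489897774867657, -0.005883201168426666), 0.9921529500637815)
b3 41.3 49.2 [-15.7  -7.3  -4.3] ((-0.030963998533234616, -0.041257622039861275), 0.995172359784965)
```

It is only dimmer light, with no shift, so I'll check by phase correlation and continue.

```bash
cat >> job.py <<'E'
def unchanged(n):
    u,v=proj(REF,[[P[n][0],P[n][1],.02]])[0].astype(int); s=np.s_[v-20:v+20,u-20:u+20]
    f=vision.read_camera("top")["frame"]
    (dx,dy),q=cv2.phaseCorrelate(REF["frame"][s].mean(2),f[s].mean(2).astype(float))
    ok=q>.7 and np.hypot(dx,dy)<.6; print(n,"shift",round(dx,2),round(dy,2),"q",round(q,2),"ok" if ok else "CHANGED/HIDDEN"); return ok
E
python3 - <<'E'
from job import *
for n in ("B","D","b2","b3"):
    if not unchanged(n): break
    b=n[0]=="b"
    off=pick(n,.05 if b else .04)
    w=get_obs()["gripper_width"]
    if not (.021<w<.028 if b else .006<w<.0105): print("grip?",w); break
    place(n,off,.034 if b else .022)
E
```

```text
B shift -0.0 0.0 q 0.98 ok
B grip 0.0077 0.0074 t 18.3 F [ 0.8  0.1 -0.7]
B placed F [-0.7 -0.4 -0.3] t 22.5
D shift -0.02 -0.1 q 1.0 ok
D grip 0.0075 0.0077 t 27.0 F [ 0.   1.3 -0.3]
D placed F [ 0.3  0.6 -0.8] t 33.1
b2 shift 5.33 17.86 q 0.14 CHANGED/HIDDEN
```

Run:
```python
from job import *
bot.reach([.05,-.5,.35],ori(best((.05,-.5),.35,CY-1.5))); print(get_obs()["time_s"])
[unchanged(n) for n in ("C","b1","b2","b3")]
f=snap("top","t2"); g=cv2.resize(f["frame"][100:290,140:460],None,fx=2.5,fy=2.5)
cv2.imwrite("pics/t2.png",g[:,:,::-1])
```

```text
36.025
C shift -0.02 0.04 q 1.0 ok
b1 shift -0.04 -0.07 q 0.97 ok
b2 shift 0.02 -0.02 q 1.0 ok
b3 shift -0.03 -0.01 q 0.99 ok
```

View pics/t2.png

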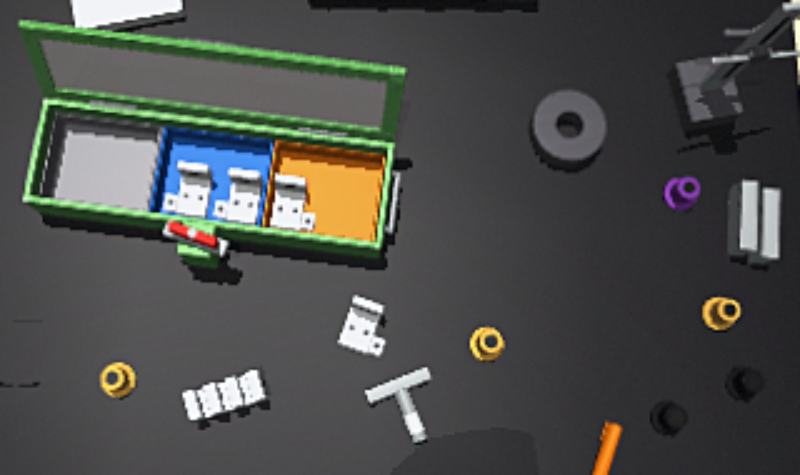

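The picture shows both left-hand brackets standing in blue and D in orange, with C and all three bushings unmoved. I continue.

Run:
```python
from job import *
def do(n):
    b=n[0]=="b"; off=pick(n,.05 if b else .03); w=get_obs()["gripper_width"]
    if not (.021<w<.028 if b else .006<w<.0105): print("grip?",w); sys.exit()
    if n=="b3": unchanged("b1")
    place(n,off,.034 if b else .022)
do("C")
x,y=case(0,.119); bot.reach([x,y,.2],ori(best((x,y),.2,CY)))
for n in ("b2","b3"):
    if not unchanged(n): sys.exit()
    do(n)
```

```text
C grip 0.0073 0.0074 t 41.3 F [ 0.3  0.9 -1.2]
C placed F [ 0.6  0.1 -0.7] t 44.4
b2 shift 0.02 -0.0 q 0.99 ok
b2 grip 0.0227 0.0222 t 49.9 F [-1.1 -0.3 -1.8]
b2 placed F [-1.8  0.5 -1.1] t 54.0
b3 shift -0.01 0.02 q 0.99 ok
b3 grip 0.0226 0.0225 t 59.2 F [ 0.3  0.4 -2. ]
b1 shift -0.03 -0.06 q 0.99 ok
b3 placed F [-0.4 -0.7 -0.3] t 64.9
```

Run:
```python
from job import *
off=pick("b1",.05); print(get_obs()["gripper_width"])
place("b1",off,.034)
bot.reach([.05,-.5,.35],ori(best((.05,-.5),.35,CY-1.5))); print(get_obs()["time_s"])
f=snap("top","t3"); g=cv2.resize(f["frame"][100:280,140:460],None,fx=2.5,fy=2.5)
s=snap("scene","s3"); g2=cv2.resize(s["frame"][140:265,285:435],None,fx=4,fy=4)
cv2.imwrite("pics/t3.png",g[:,:,::-1]); cv2.imwrite("pics/s3.png",g2[:,:,::-1])
```

```text
b1 grip 0.0225 0.0229 t 70.5 F [ 0.1  0.6 -0.8]
0.02285969610800181
b1 placed F [ 0.5 -0.9 -0.1] t 73.8
77.275
```

View pics/t3.png

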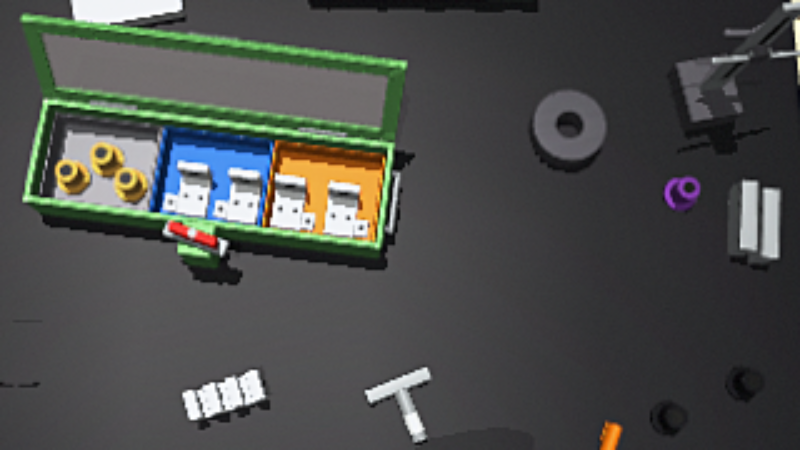

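View pics/s3.png

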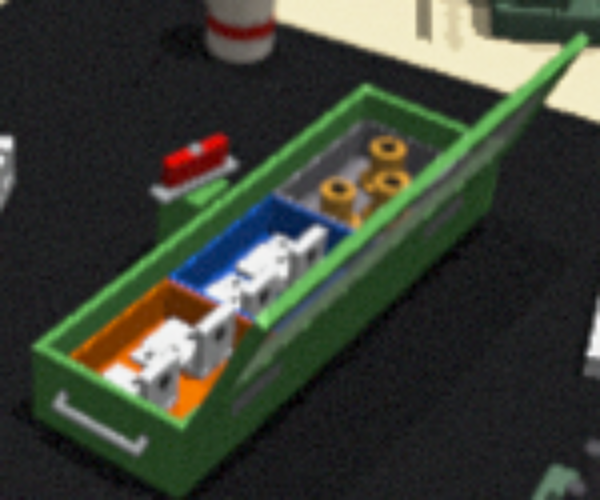

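All seven parts are in their trays and standing, at t=77 s. Next I close the lid from behind with shut fingers, following the hinge arc and watching the force.

Run:
```python
from job import *
hand.move_gripper(0,40)
tip=float(np.ravel(bot.tcp_to_tips)[0]); print("tip",tip)
def pose(x,z): return [*case(x,0),z+tip]
phi=best(case(.131,0),.3,CY+np.pi/2); o=ori(phi)
bot.reach(pose(.05,.33),o); bot.servo_line(pose(.135,.25),velocity=.25); bot.servo_line(pose(.135,.115),velocity=.2)
print(get_obs()["time_s"])
def step(x,z,v=.12):
    bot.servo_line(pose(x,z),velocity=v); F=get_obs()["wrist_force"]; print(round(x,3),round(z,3),F.round(1))
    if np.linalg.norm(F)>30: print("STOP"); sys.exit()
step(.105,.115); step(.090,.115); step(.075,.115)
for th in np.linspace(1.4,0,9):
    r=.057+.038*(1.57-th)/1.57; s,c=np.sin(th),np.cos(th)
    step(.056-r*c+.008*s+.011,.058+r*s+.008*c+(.001 if th==0 else 0))
z=.067
while get_obs()["wrist_force"][2]<8 and z>.060: z-=.001; step(-.028,z,.03)
bot.servo_line(pose(-.028,.2),velocity=.25)
print(get_obs()["time_s"])
```

```text
tip 0.017
82.3667
0.105 0.115 [ 1.5 -0.5  0.3]
0.09 0.115 [-0.2  0.3 -0.3]
0.075 0.115 [ 0.3 -0.5  0.1]
0.064 0.12 [ 0.8 -0.1 -0.5]
0.052 0.122 [0.3 0.2 0.3]
0.039 0.122 [0.6 0.4 0.2]
0.026 0.12 [0.3 0.2 0.1]
0.012 0.114 [-0.2 -0.2  0.2]
-0.0 0.106 [ 0.2 -0.4 -0. ]
-0.012 0.095 [0.2 0.2 0.1]
-0.021 0.082 [ 0.9  1.5 -0.2]
-0.028 0.067 [-0.2  0.5  0.4]
-0.028 0.066 [ 0.5 -0.2  0. ]
-0.028 0.065 [-2.3 -0.8  9.8]
86.925
```

Run:
```python
from job import *
bot.reach([.05,-.5,.35],ori(best((.05,-.5),.35,CY-1.5))); print(get_obs()["time_s"])
f=snap("top","t4"); s=snap("scene","s4")
g=cv2.resize(f["frame"][120:220,130:320],None,fx=4,fy=4); g2=cv2.resize(s["frame"][140:265,285:435],None,fx=2,fy=2)
im=np.zeros((600,760,3),np.uint8); im[:400]=g; im[400:,:300]=g2[:200]
cv2.imwrite("pics/m4.png",im[:,:,::-1])
# fin
h=cv2.cvtColor(f["frame"],cv2.COLOR_RGB2HSV); m=((h[...,0]<6)|(h[...,0]>172))&(h[...,1]>150)&(h[...,2]>70); m[:180]=0;m[215:]=0;m[:,:200]=0;m[:,240:]=0
ys,xs=np.nonzero(m); w=cast(f,np.c_[xs,ys],.0935); d=np.linalg.svd(w-w.mean(0))[2][0]; print("fin",w.mean(0),np.degrees(np.arctan2(d[1],d[0])))
```

```text
89.9417
fin [0.52903875 0.17524871] -111.40341506224561
```

View pics/m4.png

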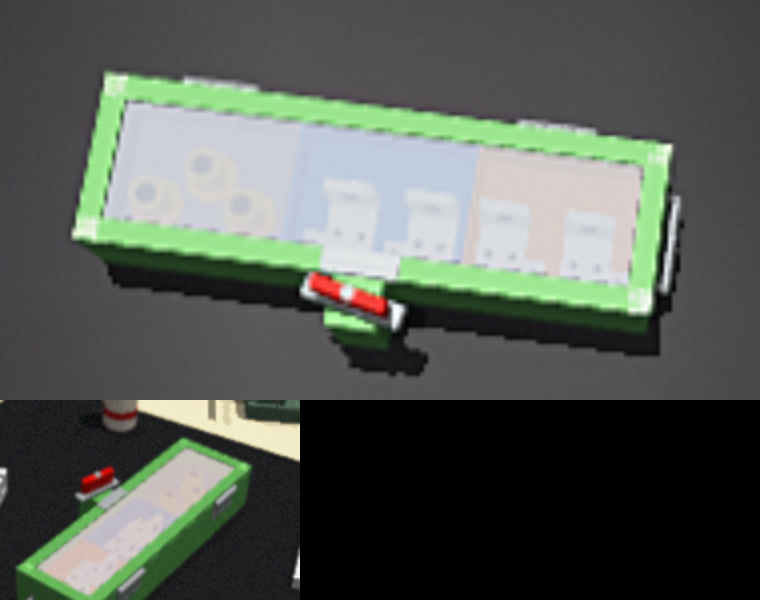

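The lid is shut flat on the rim, with the fin at about -0.23 rad. Next I turn the button.

Run:
```python
from job import *
p=[.5291,.1759]; z=.0925; a0=-.23
c=[]
for k in (0,np.pi,-np.pi):
    q0=kinematics.solve_ik([*p,z],ori(CY+a0+k)); q1=kinematics.solve_ik([*p,z],ori(CY+1.6+k))
    if q0 is not None and q1 is not None: c.append((max(abs(q0[5]),abs(q1[5])),k,q0[5],q1[5]))
print(c); k=min(c)[1]
hand.move_gripper(.03,25)
bot.reach([*p,.22],ori(CY+a0+k)); bot.servo_line([*p,.13],velocity=.25); bot.servo_line([*p,z],velocity=.06)
print("down",get_obs()["wrist_force"].round(1)); hand.move_gripper(0,25); print("w",get_obs()["gripper_width"])
for a in list(np.linspace(a0,1.57,9)[1:])+[1.59]:
    bot.servo_line([*p,z],ori(CY+a+k),velocity=.05); o=get_obs(); print(round(a,2),o["wrist_force"].round(1),o["ft_torque"].round(2),round(o["joint_pos"][5],2),round(o["time_s"],1))
    if np.linalg.norm(o["wrist_force"])>40: print("STOP"); break
hand.move_gripper(.03,25); bot.servo_line([*p,.22],velocity=.2)
bot.reach([.05,-.5,.35],ori(best((.05,-.5),.35,CY-1.5))); print(get_obs()["time_s"])
f=snap("top","t5"); s=snap("scene","s5")
g=cv2.resize(f["frame"][120:220,130:320],None,fx=4,fy=4); g2=cv2.resize(s["frame"],None,fx=.5,fy=.5)[:200]
g3=cv2.resize(f["frame"],None,fx=.5,fy=.5)[:200]
im=np.zeros((600,760,3),np.uint8); im[:400]=g; im[400:,:280]=g2[:200]; im[400:,300:580]=g3
cv2.imwrite("pics/m5.png",im[:,:,::-1])
h=cv2.cvtColor(f["frame"],cv2.COLOR_RGB2HSV); m=((h[...,0]<6)|(h[...,0]>172))&(h[...,1]>150)&(h[...,2]>70); m[:175]=0;m[215:]=0;m[:,:200]=0;m[:,240:]=0
ys,xs=np.nonzero(m); w=cast(f,np.c_[xs,ys],.0935); d=np.linalg.svd(w-w.mean(0))[2][0]; print("fin",w.mean(0),"angle deg",(np.degrees(np.arctan2(d[1],d[0])-CY)-90)%180)
```

```text
[(np.float64(1.1476924038451277), 0, np.float64(0.6823075961548719), np.float64(-1.1476924038451277)), (np.float64(2.4592850574349208), 3.141592653589793, np.float64(-2.4592850574349208), np.float64(1.9939002497446658)), (np.float64(2.459285057434921), -3.141592653589793, np.float64(-2.459285057434921), np.float64(1.9939002497446658))]
down [0.2 1.2 0.3]
w 0.009168188854364559
-0.01 [-0.1 -1.5  5.7] [-0.24  0.    0.01] 0.46 95.3
0.22 [-0.8 -1.   7. ] [-0.23  0.25  0.01] 0.24 95.7
0.45 [-2.  -1.8  7.8] [-0.25  0.4   0.03] 0.01 96.1
0.67 [-2.6 -2.8  9.4] [-0.37  0.56  0.04] -0.21 96.5
0.9 [-4.1 -2.7  9.7] [-0.54  0.71  0.07] -0.44 96.8
1.12 [-4.8 -4.2 11.5] [-0.69  0.79  0.  ] -0.66 97.2
1.34 [-5.2 -6.4 12.2] [-1.01  0.84  0.02] -0.89 97.6
1.57 [-5.6 -7.5 12. ] [-1.22  0.84  0.04] -1.11 98.0
1.59 [-5.  -7.8 12.8] [-1.32  0.82 -0.28] -1.13 98.2
102.2833
fin [0.52859456 0.17489299] angle deg 90.3865638826754
```

View pics/m5.png

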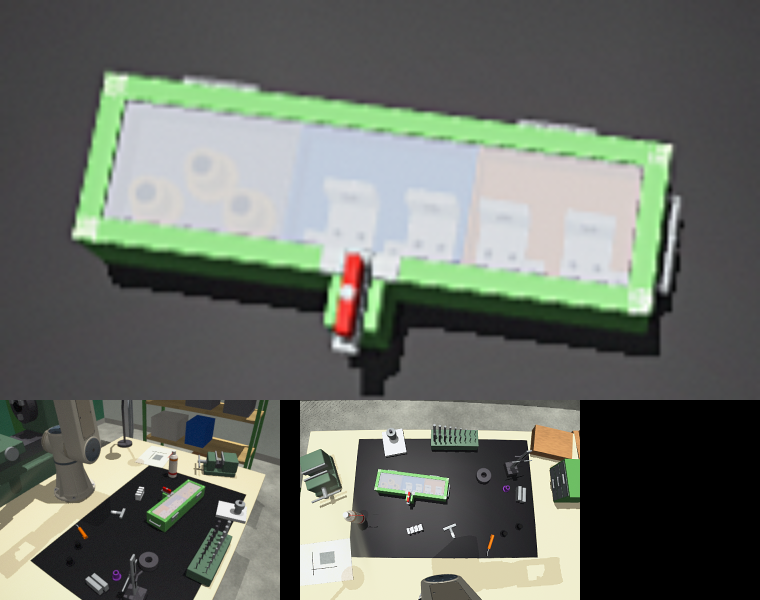

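The lid is shut and the turnbutton lies square across its edge, measured at 90.4°, with torque rising at the stop. The parts are in place under the lid, the bystanders are where they were, and the arm is clear.

```bash
python3 -c "
from workcell import *
hand_in(); print(get_obs()['time_s'])"
```

```text
the job is handed in; nothing more can be done
the job is handed in; nothing more can be done
```

The job is done and handed in at about 102 s of the 210 s allowed. The two left-hand brackets stand in the blue tray, the two right-hand ones in the orange tray, and the three brass bushings in the grey tray. I then closed the lid and, after that, turned the button across its edge.

- **Lid:** the fingers met it at rim height with about 10 N, and the picture shows it flat on the rim.
- **Turnbutton:** the fin measured 90.4° from the pictures, and torque rose at the end of the turn, as it would at the stop.
- **Parts and tools:** the last pictures show all seven parts standing in the right trays. By eye, the other tools and the look-alikes are where they were.
- **Disturbance:** I saw no part knocked aside.

No check was left failing. Two "changed or hidden" alarms during the run came from the arm blocking the camera, and both cleared once it moved away. A third came from dimmer light, with no shift in position. Up to 12.8 N of upward wrist force built up while turning the button, well under the limits.

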